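Clear the stop pin and load the tilted box rack

TASK

Take the stop pin out of the tilted rack's sloping shelf - pull its sprung collar up along the pin until it lets go, then draw the pin straight out - and drop it in the clear crate. Then stack the three boxes on the slope, the largest at the bottom, then the middle one, the smallest on top, each square to the rack with its long side running up the slope, lying flat on what is below it and pushed right back so that it leans against the backstop between the side flanges. Do not tip any box over, and leave the timer, the flask and the marker where they stand.

Things in the scene. Friction and masses are not known exactly. Their poses are not given: they have to be found in the camera images.
- rack_bay: Aluminium shelf and backstop of the fixed tilted rack. Origin: middle of the line where the shelf's upper face meets the backstop's face, 36 mm above the bench. x runs down the 25 degree slope into the backstop (the shelf spans x = 0 to -130 mm and is 116 mm wide), y runs along the backstop, z is square to the shelf. Boxes stack along z, set down with the tool along -z, tilted 25 degrees.
- backstop_top (a point): Middle of the backstop's top edge, 112 mm from rack_bay's origin along its z. The backstop is the plane x = 0 of rack_bay. Its two side flanges stand 73 mm apart inside, reach 14 mm out from it and flare open at the edge. Nothing else stands beside or above the shelf except the stop pin at x = -70 mm, y = 0, which shortens the shelf for small boxes and is in the way of these.
- stop_pin: Steel stop pin, 95 mm long, 0.12 kg, standing square to the shelf in a 16.5 mm hole. Origin on its axis under its 24 mm flange (at the shelf's surface), z along the pin to its head, axes as rack_bay's at the start. A 14 mm foot goes 22 mm down through the shelf, locked from below by two small dogs. Above the flange: neck, dark ribbed collar, bare spring, head (top 73 mm from the origin).
- collar (a joint): How far the pull collar is lifted along the pin: 0 at rest, 0.008 m at its stop. Its spring needs 4 N to start and 8 N at the stop. Lifted over about 6 mm it draws the dogs in; pulling on with it then draws the whole pin out. Pulled by anything else the pin stays locked. Let go, it springs back.
- pin_collar (a point): On the pin's axis at mid-height of the collar at rest, 40 mm from the pin's origin: where to grip. The collar is a ribbed sleeve 27 mm across and 30 mm long (25 to 55 mm from the pin's origin).
- pin_foot (a point): Point on the pin's axis near the lower end of its foot, 20 mm below the pin's origin.
- parts_crate: Clear open plastic crate standing loose on the bench, 89 x 134 x 52 mm outside, 76 (x) x 120 (y) mm inside, floor 2 mm thick, with a few small empty tubes lying in it that do not matter. Origin at the centre of its underside, z up.
- slide_box: Largest box: grey plastic hinged slide box with a small clasp, 66 (x) x 100 (y) x 48 (z) mm, 0.15 to 0.3 kg. Origin at the centre of its underside, lying flat on the bench; y is its long side.
- cover_box: Middle box: dark red box with a lid, lying on the bench, 63 (x) x 88 (y) x 40 (z) mm, about 0.14 kg. Origin at the centre of its underside, y is its long side.
- small_carton: Smallest box: plain folded cardboard carton with a strip of pale tape, 56 (x) x 70 (y) x 30 (z) mm, about 0.08 kg. Origin at the centre of its underside, y is its long side.
- timer: White bench timer, the one near the rack, 62 x 62 x 21 mm, lying loose on the bench: a bystander. Origin at the centre of its underside.
- flask: Culture flask, 45 x 72 x 138 mm, standing loose: a bystander. Origin at the centre of its underside.
- marker: Marker pen, 17 x 135 x 16 mm, lying loose: a bystander. Origin at its middle, underside.
Not all that is in view belongs to the job. Leave any yellow look-alike of the small_carton alone. Leave any green look-alike of the parts_crate alone.

How it is judged (in metres and radians):
On the way, in this order (a step that is already met when the one before it is completed fails the run):
1. the stop pin has been drawn out of the rack and lies in the crate, let go (x of stop_pin in the frame of parts_crate between -0.045 and 0.045 m and y of stop_pin in the frame of parts_crate between -0.068 and 0.068 m and z of stop_pin in the frame of parts_crate between 0 and 0.065 m and x of pin_foot in the frame of parts_crate between -0.04 and 0.04 m and y of pin_foot in the frame of parts_crate between -0.062 and 0.062 m and z of pin_foot in the frame of parts_crate between 0 and 0.052 m and angle between parts_crate's own z axis and vertical below 0.15 rad and contact force between stop_pin and the fingers below 0.1 N and linear speed of stop_pin below 0.03 m/s), for 0.2 s.
2. the largest box lies on the slope, back against the backstop, let go (x of slide_box in the frame of rack_bay between -0.055 and -0.046 m and y of slide_box in the frame of rack_bay between -0.011 and 0.011 m and z of slide_box in the frame of rack_bay between -0.004 and 0.004 m and angle between the z axis of slide_box and the z axis of rack_bay, either way round below 0.07 rad and angle between the y axis of slide_box and the x axis of rack_bay, either way round below 0.1 rad and angle between slide_box's own z axis and vertical below 0.6 rad and linear speed of slide_box below 0.02 m/s and contact force between slide_box and the fingers below 0.1 N), for 0.2 s.
3. the middle box lies on the largest, back against the backstop, let go (all of step 2 and x of cover_box in the frame of rack_bay between -0.049 and -0.04 m and y of cover_box in the frame of rack_bay between -0.011 and 0.011 m and z of cover_box in the frame of rack_bay between 0.044 and 0.052 m and angle between the z axis of cover_box and the z axis of rack_bay, either way round below 0.07 rad and angle between the y axis of cover_box and the x axis of rack_bay, either way round below 0.1 rad and angle between cover_box's own z axis and vertical below 0.6 rad and linear speed of cover_box below 0.02 m/s and contact force between cover_box and the fingers below 0.1 N), for 0.2 s.
4. the smallest box lies on top, back against the backstop, let go (all of step 3 and x of small_carton in the frame of rack_bay between -0.04 and -0.031 m and y of small_carton in the frame of rack_bay between -0.011 and 0.011 m and z of small_carton in the frame of rack_bay between 0.084 and 0.092 m and angle between the z axis of small_carton and the z axis of rack_bay, either way round below 0.07 rad and angle between the y axis of small_carton and the x axis of rack_bay, either way round below 0.1 rad and angle between small_carton's own z axis and vertical below 0.6 rad and linear speed of small_carton below 0.02 m/s and contact force between small_carton and the fingers below 0.1 N), for 0.2 s.
At the end, for the whole second after the job is handed in: The pin rests in the upright crate; the boxes rest on the slope, largest lowest, smallest on top, each flat on what is below (4 mm, 4 deg), square to the rack (6 deg), its rear face within 5 mm of the backstop, its middle within 11 mm of the backstop's middle line (all of step 1 and all of step 4); the robot touches nothing.
It fails at once if the timer, the flask or the marker is shifted by more than 3 cm (distance of any of timer, flask, marker from where it was at the start of the episode above 0.03 m).
It fails at once if a box is tipped over (angle between any of slide_box, cover_box, small_carton's own z axis and vertical above 1.1 rad).
It also fails if it takes over 72 s, if anything falls off the work surface, if the arm or the gripper's body presses on something with over 40 N, if the wrist force passes 120 N, or if a joint passes its speed limit or range.

ROBOT

A 6-joint arm with a two-finger parallel gripper is mounted at the origin on a cart in front of the work surface, level with it; the furniture and walls round the work are solid. World frame = base frame: x ahead of the robot, y to its left, z up, the work surface at z = 0. Lengths are in mm, angles in rad, forces in N, time in s.
With the tool pointing down it reaches from about 400 to 925 mm from the base axis. Payload 12.5 kg.
Tool frame: the origin (TCP) lies on the mounting face of the last link; the fingertips stand 190 mm ahead of it and the grasp point (between the pads) lies 171 mm ahead of it; z points along the fingers, y is the line along which they close (so a half turn about z gives the same grasp; the last joint's range is limited). The gripper opens to 95 mm and grips with 3 to 60 N. Pads are 20 mm wide; open, the fingers measure 119 mm over their backs; the gripper's body (75 mm by 180 mm) begins 59 mm behind the grasp point.
Start: joints at [1.232, 0.491, 1.559, -0, 1.092, -0.106], TCP at [144.165, 608.146, 404.761] pointing down, gripper open.
Joint ranges: [-3.1, 3.1], [-0.84, 2.19], [0.05, 2.79], [-1.13, 4.28], [0.06, 2.93], [-2.69, 2.69]. Speed limits (rad/s): [2.22, 2.22, 2.79, 3.14, 3.14, 3.14].

INTERFACE

Orientations are given as [roll, pitch, yaw] about the fixed x, y, z axes, in that order (R = Rz(yaw) Ry(pitch) Rx(roll)).
In Python, from cell import env gives the robot as it stands.
- The arm moves only by the tool carry_out, never from a script. Its argument "series" is a list of rows, each a list of 5 numbers: the shift along the tool's x, y, z in m, then the turn about the tool's z in degrees, then the opening, from 0 (shut) to 1 (fully open). A call has 1 to 20 rows; each row is the pose to reach, as a shift and turn from the pose commanded when the call began, along the tool's axes at that moment; what a row does not reach only later rows make up. A row lasts 1/8 s, in which the tool goes at most 62.5 mm and 10.7 degrees, less where a joint would pass 70% of its speed; a pose out of reach is approached as far as the arm can. A call with a gripper value outside its range is refused whole. The fingers move at their own pace and stop on an object; the grip force is fixed at half the most. Time passes only in rows, so rows that repeat a pose let the fingers close. It gives the time, the measured TCP pose, the force, the opening and the grip force at its end, in the units of the state.
- env.state(): the state, without advancing time (a new reading comes with each control period).
- env.read_camera(name): name is "scene" or "top" or "wrist"; returns (picture, depth): 400x640x3 uint8, red, green, blue; 400x640 float32, mm along the optical axis (not along the pixel's ray), 0 where there is no reading.
- env.get_calibration(name): a dict with "intrinsics" (3x3 intrinsics, pixels), "D" ([k1, k2, p1, p2, k3] as OpenCV has them; the pictures are not rectified), "cam_to_world" (4x4, takes a point from camera to world coordinates); the wrist camera has in their place "T_tool_cam" (4x4, takes a point from camera to tool coordinates, whose origin is the TCP and whose axes are the flange's). Camera axes: x right, y up, looking along -z (the intrinsics and any distortion apply to the point x, -y, -z); pixel columns grow to the right and rows downward; lengths in mm; the calibration is good to about 2 mm. A picture is of the moment at which its call begins: read the wrist's pose just before it. get_calibration takes no time and is no camera call.
- env.job_done(): hands the job in; it is judged then, once.
The state is a dict: "t": time; "joints": joint angles; "qvel": joint speeds; "tau": joint torques, N m; "eef_pos": TCP position; "tcp_rot": TCP orientation; "ft_force": force on the tool from outside, world axes, zero at the start; "moment": the same for the moment, N m; "opening": opening from 0.0 (shut) to 1.0 (fully open); "grip_force": force on a finger pad.
Only numpy, scipy, OpenCV 4.12 (cv2) and the standard library are available. Lean on these libraries where they do the work, as an engineer would, in place of code of your own. Each camera call takes 0.05 s, during which the arm holds its last target. There are 200 camera calls.

## Working session

There is one attempt and no reset: what is moved stays moved. The work goes in short steps, Python scripts to look and compute and a tool call to move; the robot and the scene stay as the last step left them, time stands still between calls to the robot, and variables do not carry over. Pictures are saved under pics/ and viewed, at most 10 in all, crops included, and the job is handed in when it is done.

Besides the shell and the picture viewer there is one more tool, called after "Request:" as name(argument=value, ...), one argument or row to a line, values as JSON. carry_out: Moves the arm, as the interface text tells. Its arguments: {"type":"object","properties":{"series":{"type":"array","items":{"type":"array","items":{"type":"number"}}}},"required":["series"]}

```bash
ls; mkdir -p pics; cat > h.py <<'E'
import numpy as np, cv2
from cell import env
def cam(n):
    c=env.get_calibration(n); s=env.state(); im,d=env.read_camera(n)
    if n=='wrist':
        from scipy.spatial.transform import Rotation as R
        T=np.eye(4);T[:3,:3]=R.from_euler('xyz',s['tcp_rot']).as_matrix();T[:3,3]=s['eef_pos'];M=T@np.array(c['T_tool_cam'])
    else: M=np.array(c['cam_to_world'])
    return im,d,np.array(c['intrinsics'],float),np.array(c['D'],float),M
def pts(d,K,D,M):
    h,w=d.shape;u,v=np.meshgrid(np.arange(w),np.arange(h))
    p=cv2.undistortPoints(np.stack([u,v],-1).reshape(-1,1,2).astype(np.float64),K,D).reshape(h,w,2)
    P=np.stack([p[...,0]*d,-p[...,1]*d,-d],-1)
    W=P@M[:3,:3].T+M[:3,3]; W[d==0]=np.nan
    return W
def save(n,im): cv2.imwrite('pics/'+n,cv2.cvtColor(im,cv2.COLOR_RGB2BGR))
E
python3 - <<'E'
from h import *
print(env.state())
for n in ['scene','top']:
    im,d,K,D,M=cam(n); save(n+'0.png',im); np.savez(n+'0.npz',im=im,d=d,K=K,D=D,M=M,W=pts(d,K,D,M)); print(n,M.round(2).tolist(),K.tolist(),D)
print(env.get_calibration('wrist'))
E
```

```text
pics
{'t': 0.0, 'joints': array([ 1.23237728e+00,  4.91537742e-01,  1.55948237e+00, -1.33871782e-05,
        1.09168408e+00, -1.05612048e-01]), 'qvel': array([ 0.00067032,  0.00121643, -0.00041804, -0.00064811, -0.00017506,
        0.00051131]), 'tau': array([ 2.21219663e-03, -6.12657237e+01, -2.58178747e+01,  6.93490938e-02,
        4.82651393e-02, -7.88799434e-05]), 'eef_pos': array([144.16422253, 608.09835101, 404.16384851]), 'tcp_rot': array([-3.14048606e+00, -1.05366155e-04,  2.90879177e+00]), 'ft_force': array([-0.5437033 , -0.6840266 , -0.40277597]), 'moment': array([ 0.07727014,  0.01057659, -0.02017748]), 'grip_force': 0.0, 'opening': 1.0015301729720603}
scene [[0.73, 0.48, -0.49, 69.62], [-0.69, 0.53, -0.5, -544.24], [0.02, 0.7, 0.71, 798.1], [0.0, 0.0, 0.0, 1.0]] [[372.84828517899126, 0.0, 313.0993200523947], [0.0, 372.84828517899126, 198.3009116292477], [0.0, 0.0, 1.0]] [0.00810547 0.         0.         0.         0.        ]
top [[-0.01, 0.99, -0.15, 377.95], [-1.0, -0.01, -0.02, -83.9], [-0.02, 0.15, 0.99, 1311.51], [0.0, 0.0, 0.0, 1.0]] [[424.02474127649, 0.0, 322.96593440112565], [0.0, 424.02474127649, 202.4219943459304], [0.0, 0.0, 1.0]] [-0.08260231  0.          0.          0.          0.        ]
{'intrinsics': array([[324.47078689,   0.        , 318.65802038],
       [  0.        , 324.47078689, 198.01886711],
       [  0.        ,   0.        ,   1.        ]]), 'D': array([-0.03626242,  0.        ,  0.        ,  0.        ,  0.        ]), 'T_tool_cam': array([[-4.62783573e-04,  9.70814762e-01,  2.39830114e-01,
         6.73944250e+01],
       [ 9.99999811e-01,  5.46393316e-04, -2.82129756e-04,
        -1.10711237e-01],
       [-4.04937303e-04,  2.39829938e-01, -9.70814831e-01,
         1.96227632e+01],
       [ 0.00000000e+00,  0.00000000e+00,  0.00000000e+00,
         1.00000000e+00]])}
```

View pics/scene0.png

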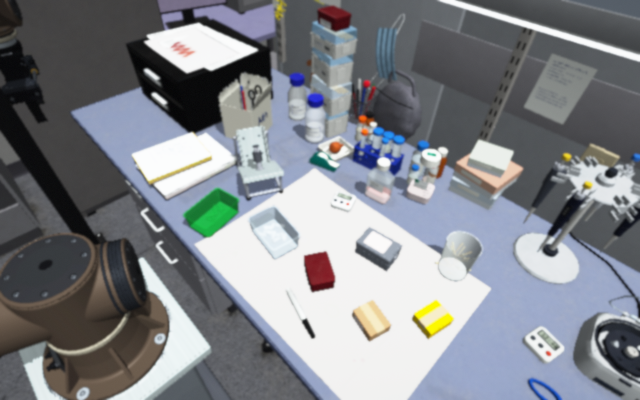

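View pics/top0.png

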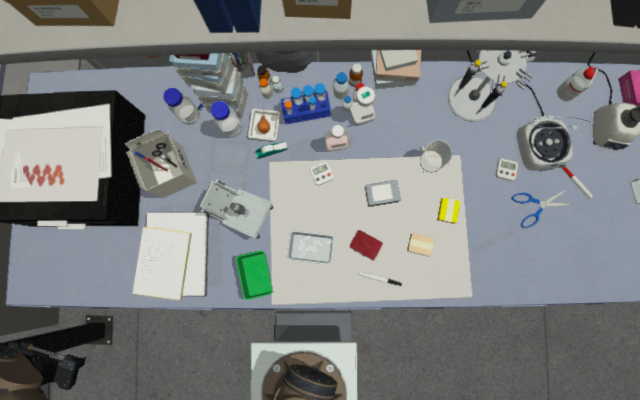

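```bash
python3 - <<'E'
from h import *
a=np.load('top0.npz');W=a['W'];im=a['im'];b=np.load('scene0.npz');V=b['W'];jm=b['im']
def at(n,A,p):print(n,np.nanmedian(A[p[1]-1:p[1]+2,p[0]-1:p[0]+2].reshape(-1,3),0).round(0))
for n,p in dict(crate=(311,248),slide=(383,193),cover=(367,245),carton=(421,244),timer=(320,172),flaskA=(337,138),bench=(300,200),green=(254,275),rack=(237,208),marker=(381,279)).items(): at(n,W,p)
for n,p in dict(crate=(275,232),slide=(380,248),cover=(320,271),carton=(371,320),bench=(300,200),flaskA=(380,190)).items(): at(n+'_s',V,p)
# top-face / mask rects of boxes
hsv=cv2.cvtColor(im,cv2.COLOR_RGB2HSV)
Z=np.nan_to_num(W[...,2])
for n,c,(lo,hi) in [('slide',(383,193),(35,60)),('cover',(367,245),(28,50)),('carton',(421,244),(20,40)),('yellow',(450,210),(20,40)),('timer',(320,172),(12,30)),('crate',(311,248),(35,65))]:
    m=((Z>lo)&(Z<hi)).astype(np.uint8); w=np.zeros_like(m); w[c[1]-24:c[1]+25,c[0]-28:c[0]+29]=1
    m*=w; q=W[m>0][:,:2].astype(np.float32)
    if len(q): 
        r=cv2.minAreaRect(q); print(n,len(q),np.round(r[0],1),np.round(r[1],1),round(r[2],1),'z',np.median(W[m>0][:,2]).round(1))
crop=np.hstack([cv2.resize(jm[120:200,225:325],None,fx=4,fy=4,interpolation=2),cv2.resize(im[175:255,195:295],None,fx=4,fy=4,interpolation=2)])
crop2=np.hstack([cv2.resize(jm[220:340,300:400],None,fx=2.4,fy=2.4,interpolation=2),cv2.resize(jm[200:290,230:320],None,fx=3.2,fy=3.2,interpolation=2)])
h,w=crop2.shape[:2];full=np.zeros((320+h,800,3),np.uint8);full[:320]=crop;full[320:,:w]=crop2[:, :800]
save('crop1.png',full[:600])
E
```

```text
crate [433. -25.  23.]
slide [ 595. -244.   47.]
cover [ 439. -193.   38.]
carton [ 441. -358.   30.]
timer [668. -54.  18.]
flaskA [ 751. -107.  103.]
bench [584.  10.   0.]
green [353. 147.  25.]
rack [544. 181. 121.]
marker [ 338. -235.   14.]
crate_s [439. -23.  24.]
slide_s [ 587. -258.   50.]
cover_s [ 434. -200.   40.]
carton_s [ 434. -363.   32.]
bench_s [582.  35.   2.]
flaskA_s [ 745. -126.   53.]
slide 727 [ 598.3 -243.4] [ 66.6 103. ] 8.6 z 47.5
cover 622 [ 440.4 -188. ] [88.3 63.2] 60.8 z 39.3
carton 462 [ 471.7 -376.6] [ 81.3 145.1] 59.5 z 29.0
yellow 422 [ 544.  -448.5] [55.6 71.6] 77.7 z 29.2
timer 386 [693.2 -64.1] [ 77.  132.3] 72.8 z 17.5
crate 283 [434.4 -22.9] [133.   89.4] 83.1 z 50.1
```

View pics/crop1.png

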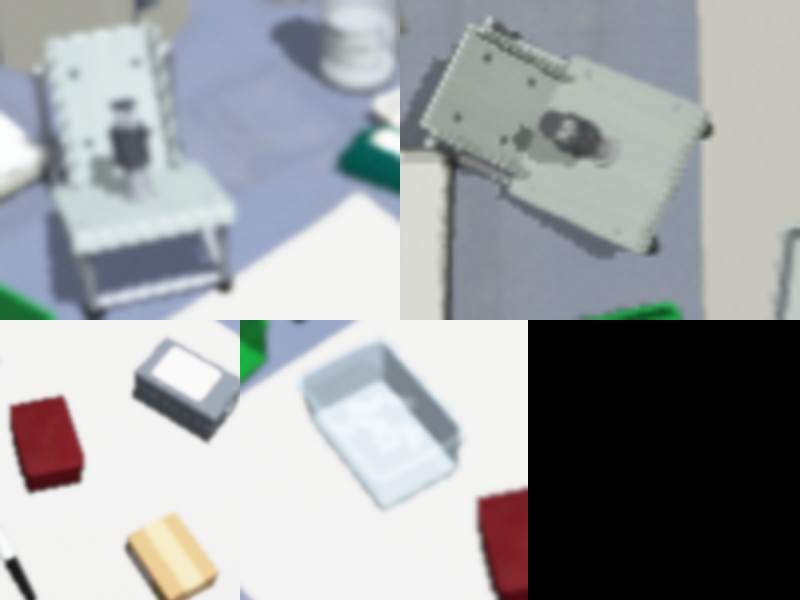

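```bash
python3 - <<'E'
from h import *
a=np.load('top0.npz');b=np.load('scene0.npz')
def poly(A,P,off):
    m=np.zeros(A.shape[:2],np.uint8);cv2.fillPoly(m,[np.array([[off[0]+x/4,off[1]+y/4] for x,y in P]).round().astype(np.int32)],1)
    q=A[m>0];return q[~np.isnan(q[:,0])]
def fit(q):
    for _ in range(5):
        c=q.mean(0);n=np.linalg.svd(q-c)[2][2];n*=np.sign(n[2]);r=(q-c)@n;q=q[abs(r)<max(2.5*np.median(abs(r)),1)]
    return c,n,r.std(),len(q)
T=(195,175);S=(225,120)
sT=poly(a['W'],[(625,85),(695,110),(655,230),(600,205)],T);bT=poly(a['W'],[(490,45),(550,75),(500,155),(445,120)],T)
sS=poly(b['W'],[(160,185),(210,185),(225,205),(160,220)],S);bS=poly(b['W'],[(60,45),(145,40),(155,90),(160,150),(75,170)],S)
for n,q in [('sT',sT),('sS',sS),('bT',bT),('bS',bS)]:
    c,nn,s,k=fit(q);print(n,c.round(1),nn.round(3),'tilt',np.degrees(np.arccos(nn[2])).round(1),'az',np.degrees(np.arctan2(nn[1],nn[0])).round(1),s.round(2),k)
# combined yaw
W=a['W'];reg=np.zeros(W.shape[:2],bool);reg[178:240,198:275]=1
q=W[reg];q=q[~np.isnan(q[:,0])]
cb,nb,_,_=fit(bT);cs,ns,_,_=fit(sT)
for nm,c,n in [('shelf',cs,ns),('back',cb,nb)]:
    z=q[(abs((q-c)@n)<3)&(q[:,2]>30)];r=cv2.minAreaRect(z[:,:2].astype(np.float32));print(nm,len(z),r,cv2.boxPoints(r).round(1).tolist())
# pin: points above the shelf by >25mm and in front of backstop
p=q[((q-cs)@ns>20)&((q-cb)@nb>15)];print('pin',len(p),np.median(p,0),p.max(0),p.min(0));
top=p[(p-cs)@ns>68];print(top.mean(0),((p-cs)@ns).max())
E
```

```text
sT [ 5.401e+02 -1.631e+02  5.000e-01] [0.017 0.036 0.999] tilt 2.3 az 64.8 1.88 446
sS [556.4 129.5  77.9] [0.171 0.386 0.907] tilt 25.0 az 66.1 0.46 98
bT [ 5.84e+02 -5.02e+01 -1.00e-01] [0.014 0.009 1.   ] tilt 0.9 az 32.5 2.24 371
bS [563.  231.9  99.5] [-0.771  0.419  0.48 ] tilt 61.3 az 151.5 10.5 506
shelf 0 ((0.0, 0.0), (0.0, 0.0), 0.0) [[0.0, 0.0], [0.0, 0.0], [0.0, 0.0], [0.0, 0.0]]
back 0 ((0.0, 0.0), (0.0, 0.0), 0.0) [[0.0, 0.0], [0.0, 0.0], [0.0, 0.0], [0.0, 0.0]]
pin 2560 [546.2428261  202.83496373  73.83597882] [633.36714823 328.29975721 146.97580425] [460.21034974  87.12871012  12.02611394]
[547.82354982 188.32738692  88.11594111] 162.18123263936755
```

```bash
python3 - <<'E'
from h import *
a=np.load('top0.npz');b=np.load('scene0.npz')
def poly(A,P,off):
    m=np.zeros(A.shape[:2],np.uint8);cv2.fillPoly(m,[np.array([[off[0]+x/4,off[1]+y/4] for x,y in P]).round().astype(np.int32)],1)
    q=A[m>0];return q[~np.isnan(q[:,0])]
def fit(q):
    for _ in range(8):
        c=np.median(q,0) if _==0 else q.mean(0);n=np.linalg.svd(q-c)[2][2];n*=np.sign(n[2]);r=(q-c)@n;q=q[abs(r)<max(2.5*np.median(abs(r)),.7)]
    return c,n,r.std(),len(q)
T=(95,175);S=(225,120)
sT=poly(a['W'],[(625,85),(695,110),(655,230),(600,205)],T);bT=poly(a['W'],[(490,45),(550,75),(500,155),(445,120)],T)
sS=poly(b['W'],[(160,185),(210,185),(225,205),(160,220)],S);bS=poly(b['W'],[(65,60),(105,60),(105,160),(80,165)],S)
F={}
for n,q in [('sT',sT),('sS',sS),('bT',bT),('bS',bS)]:
    F[n]=c,nn,s,k=fit(q);print(n,c.round(1),nn.round(3),'tilt',np.degrees(np.arccos(nn[2])).round(1),'az',np.degrees(np.arctan2(nn[1],nn[0])).round(1),s.round(2),k)
W=a['W'];reg=np.zeros(W.shape[:2],bool);reg[178:240,198:275]=1
q=W[reg];q=q[~np.isnan(q[:,0])]
cb,nb=F['bT'][:2];cs,ns=F['sT'][:2]
for nm,c,n in [('shelf',cs,ns),('back',cb,nb)]:
    z=q[(abs((q-c)@n)<3)&(q[:,2]>30)];r=cv2.minAreaRect(z[:,:2].astype(np.float32));print(nm,len(z),r,cv2.boxPoints(r).round(1).tolist())
ax=np.degrees(np.arctan2(ns[1],ns[0]))
h=(q-cs)@ns;hb=(q-cb)@nb
p=q[(h>22)&(hb>20)&(h<80)];print('pin',len(p),np.median(p,0).round(1),h[(hb>20)].max().round(1))
t=p[((p-cs)@ns)>69];print('head',len(t),t.mean(0).round(1))
np.savez('rack.npz',cs=cs,ns=ns,cb=cb,nb=nb)
E
```

```text
sT [535.4 133.9  78.4] [0.171 0.395 0.903] tilt 25.5 az 66.7 1.46 453
sS [555.8 128.6  78.4] [0.169 0.39  0.905] tilt 25.1 az 66.6 0.37 88
bT [572.5 244.4  83.7] [-0.384 -0.82   0.425] tilt 64.8 az -115.1 1.02 302
bS [557.7 251.7  89.1] [-0.354 -0.84   0.411] tilt 65.7 az -112.9 1.25 193
shelf 1008 ((539.3944702148438, 169.3372802734375), (125.60575866699219, 116.58840942382812), 65.28382110595703) [[460.20001220703125, 136.6999969482422], [566.0999755859375, 87.9000015258789], [618.5999755859375, 202.0], [512.7000122070312, 250.8000030517578]]
back 639 ((573.4804077148438, 243.81068420410156), (53.50613021850586, 112.00875091552734), 65.34477233886719) [[511.3999938964844, 242.89999389648438], [613.2000122070312, 196.10000610351562], [635.5, 244.8000030517578], [533.7000122070312, 291.5]]
pin 133 [544.1 181.  118.4] 76.9
head 32 [549.8 192.3 131.6]
```

```bash
cat >> h.py <<'E'
A=np.radians(65.8);c25,s25=np.cos(np.radians(25)),np.sin(np.radians(25))
RX=np.array([np.cos(A)*c25,np.sin(A)*c25,-s25]);RZ=np.array([np.cos(A)*s25,np.sin(A)*s25,c25]);RY=np.cross(RZ,RX)
O=np.array([563.5,222.8,36.])
def rk(x,y,z): return O+x*RX+y*RY+z*RZ
def go(g,yaw):
    "tool shift (m) and turn (deg) taking the grasp point to g with the yaw given (deg)"
    s=env.state();y=s['tcp_rot'][2];p=s['eef_pos'];d=np.array(g)+[0,0,171]-p
    t=[np.cos(y)*d[0]+np.sin(y)*d[1],np.sin(y)*d[0]-np.cos(y)*d[1],-d[2]]
    tu=-(yaw-np.degrees(y)); tu=(tu+180)%360-180
    print('shift',(np.array(t)/1000).round(4).tolist(),'turn',round(tu,2),'t',round(s['t'],2),'F',s['ft_force'].round(1),'op',round(s['opening'],3),'grip',round(s['grip_force'],1))
E
python3 -c "
from h import *
print(rk(-70,0,40)); g=rk(-70,0,40); g[2]=229; go(g,65.8)"
```

```text
[544.42348776 180.35283524 101.8355898 ]
shift [-0.4882, -0.3239, 0.0042] turn 100.86 t 0.1 F [ 0.4  0.3 -0.4] op 1.0 grip 0.0
```

Request:
carry_out(
  series=[
    [-0.488, -0.324, 0.004, 100.9, 1],
    [-0.488, -0.324, 0.004, 100.9, 1],
    [-0.488, -0.324, 0.004, 100.9, 1],
    [-0.488, -0.324, 0.004, 100.9, 1],
    [-0.488, -0.324, 0.004, 100.9, 1],
    [-0.488, -0.324, 0.004, 100.9, 1],
    [-0.488, -0.324, 0.004, 100.9, 1],
    [-0.488, -0.324, 0.004, 100.9, 1],
    [-0.488, -0.324, 0.004, 100.9, 1],
    [-0.488, -0.324, 0.004, 100.9, 1],
    [-0.488, -0.324, 0.004, 100.9, 1],
    [-0.488, -0.324, 0.004, 100.9, 1],
    [-0.488, -0.324, 0.004, 100.9, 1],
  ],
)

```text
t: 1.72
eef_pos: [543.6, 181.2, 400.8]
tcp_rot: [-3.141, -0.0, 1.15]
ft_force: [0.6, -0.4, 0.6]
opening: 0.999
grip_force: 0.0
```

```bash
python3 - <<'E'
from h import *
im,d,K,D,M=cam('wrist'); W=pts(d,K,D,M); save('w1.png',im); np.savez('w1.npz',im=im,d=d,W=W)
print(env.state()['eef_pos'],np.degrees(env.state()['tcp_rot']))
L=(W-O)@np.stack([RX,RY,RZ],1) # rack coords
m=(L[...,2]>22)&(L[...,2]<90)&(abs(L[...,1])<30)&(L[...,0]<-45)&(L[...,0]>-100)&(W[...,2]<170)
l=L[m]
for lo,hi in [(25,35),(35,45),(45,54),(56,62),(66,76)]:
    k=l[(l[:,2]>lo)&(l[:,2]<hi)]
    if len(k): print(lo,hi,len(k),'x',np.percentile(k[:,0],[2,50,98]).round(1),'y',np.percentile(k[:,1],[2,50,98]).round(1),k[:,2].max().round(1))
sh=(abs(L[...,2])<6)&(abs(L[...,1])<50)&(L[...,0]>-125)&(L[...,0]<-90); print('shelf z',np.median(L[sh][:,2]),sh.sum())
q=W[sh];n=np.linalg.svd(q-q.mean(0),full_matrices=False)[2][2];n*=np.sign(n[2]);print(np.degrees(np.arccos(n[2])),np.degrees(np.arctan2(n[1],n[0])))
b=(abs(L[...,0])<6)&(abs(L[...,1])<30)&(L[...,2]>20)&(L[...,2]<105);print('back x',np.median(L[b][:,0]),b.sum(),L[b][:,2].max())
q=W[b];n=np.linalg.svd(q-q.mean(0),full_matrices=False)[2][2];n*=np.sign(n[2]);print(np.degrees(np.arccos(n[2])),np.degrees(np.arctan2(-n[1],-n[0])))
for x0 in (-40,-60,-80,-100,-120):
  s=(abs(L[...,2])<4)&(abs(L[...,0]-x0)<8)&(abs(L[...,1])<70)
  if s.sum(): print('edge',x0,L[s][:,1].min().round(1),L[s][:,1].max().round(1))
E
```

```text
[543.63624591 181.19366163 400.8980433 ] [ 1.79999029e+02 -1.01856789e-02  6.58779191e+01]
25 35 32 x [-83.7 -81.8 -75.7] y [-11.3   0.8  12.6] 34.1
35 45 55 x [-83.8 -82.2 -75.5] y [-12.6   0.4  12.6] 44.8
45 54 103 x [-83.4 -80.3 -62.7] y [-13.2   0.4  13.2] 54.0
56 62 73 x [-82.3 -77.4 -65.8] y [-11.2   1.3  11.4] 61.5
66 76 477 x [-79.  -70.4 -61.6] y [-8.9 -0.2  8.4] 75.2
shelf z 0.6781815663300156 3642
25.05113044736338 65.32231354958999
back x 0.2154276589376487 3276 104.99621909806925
64.75252808019725 65.20026472273912
edge -40 -58.3 57.9
edge -60 -58.0 58.1
edge -80 -57.9 58.2
edge -100 -57.7 58.6
edge -120 -57.7 58.7
```

View pics/w1.png

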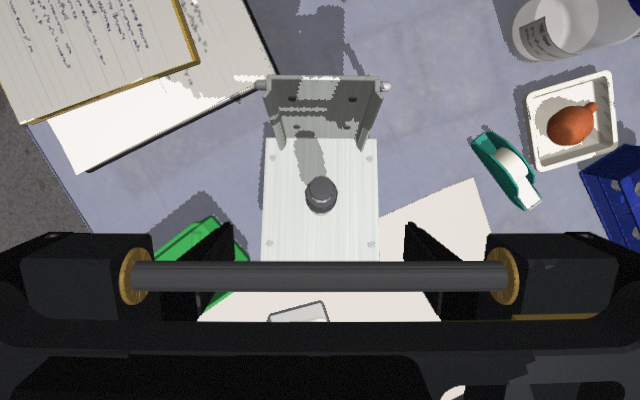

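```bash
sed -i 's/np.radians(65.8)/np.radians(65.5)/; s/563.5,222.8,36./563.5,222.8,36.3/' h.py; python3 -c "
from h import *
print(rk(-70,0,40)); go(rk(-70,0,40),65.5)"
```

```text
[544.20149744 180.45330102 102.1355898 ]
shift [-0.0004, 0.0008, 0.1278] turn 0.38 t 1.77 F [-1.   0.3 -0.5] op 1.0 grip 0.0
```

Request:
carry_out(
  series=[
    [0, 0.001, 0.05, 0.4, 1],
    [0, 0.001, 0.09, 0.4, 0.7],
    [0, 0.001, 0.115, 0.4, 0.6],
    [0, 0.001, 0.128, 0.4, 0.5],
    [0, 0.001, 0.128, 0.4, 0.4],
    [0, 0.001, 0.128, 0.4, 0.3],
    [0, 0.001, 0.128, 0.4, 0.2],
    [0, 0.001, 0.128, 0.4, 0],
    [0, 0.001, 0.128, 0.4, 0],
    [0, 0.001, 0.128, 0.4, 0],
    [0, 0.001, 0.128, 0.4, 0],
  ],
)

```text
t: 3.15
eef_pos: [545.3, 180.0, 273.1]
tcp_rot: [3.141, -0.001, 1.141]
ft_force: [-0.1, 1.2, 5.1]
opening: 0.281
grip_force: 30.0
```

Request:
carry_out(
  series=[
    [0.0008, 0, -0.0018, 0, 0],
    [0.0017, 0, -0.0036, 0, 0],
    [0.0025, 0, -0.0054, 0, 0],
    [0.0034, 0, -0.0073, 0, 0],
    [0.0042, 0, -0.0091, 0, 0],
    [0.0051, 0, -0.0109, 0, 0],
    [0.0063, 0, -0.0136, 0, 0],
    [0.0085, 0, -0.0181, 0, 0],
    [0.0106, 0, -0.0227, 0, 0],
    [0.0127, 0, -0.0272, 0, 0],
    [0.0148, 0, -0.0317, 0, 0],
    [0.0169, 0, -0.0363, 0, 0],
    [0.0211, 0, -0.0453, 0, 0],
    [0.0254, 0, -0.0544, 0, 0],
    [0.0254, 0, -0.0544, 0, 0],
  ],
)

```text
t: 5.03
eef_pos: [555.9, 203.3, 328.0]
tcp_rot: [3.14, -0.001, 1.141]
ft_force: [-0.1, 0.0, -0.5]
opening: 0.279
grip_force: 30.0
```

```bash
python3 - <<'E'
from h import *
im,d,K,D,M=cam('scene'); W=pts(d,K,D,M)
w1=cv2.resize(im[90:200,210:330],None,fx=4,fy=4,interpolation=2)
im2,d2,*_=cam('wrist'); save('pull.png',np.hstack([w1[:400],cv2.resize(im2[60:320,200:440],(320,400))]))
go(rk(-70,0,40)+60*RZ,65.5)
# crate target: y_crate=-22 ; z 78
cy=np.array([np.cos(np.radians(83.1)),np.sin(np.radians(83.1))]);g=np.r_[np.array([434.4,-22.9])-20*cy,80];print(g);go(g,83.1)
E
```

```text
shift [0.0001, -0.0011, -0.0004] turn -0.13 t 5.12 F [-0.5 -0.5 -1.7] op 0.281 grip 30.0
[431.99726322 -42.75514684  80.        ]
shift [-0.2749, -0.01, 0.0761] turn -17.73 t 5.12 F [-0.5 -0.5 -1.7] op 0.281 grip 30.0
```

View pics/pull.png

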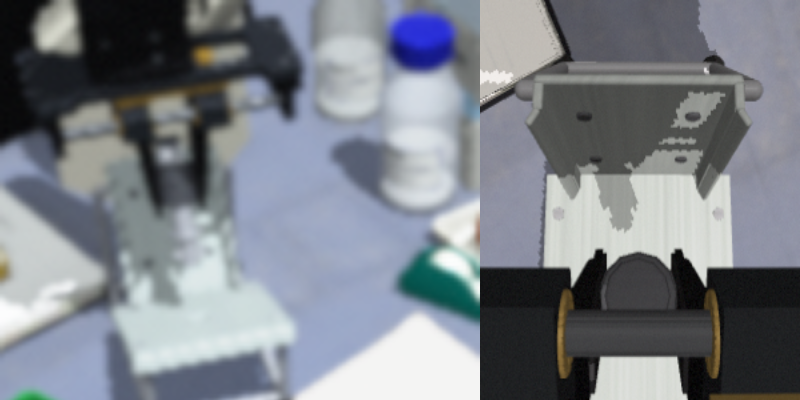

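Request:
carry_out(
  series=[
    [0, 0, -0.04, 0, 0],
    [-0.06, 0, -0.05, -5, 0],
    [-0.12, -0.004, -0.05, -12, 0],
    [-0.18, -0.007, -0.05, -17.7, 0],
    [-0.24, -0.01, -0.04, -17.7, 0],
    [-0.275, -0.01, -0.02, -17.7, 0],
    [-0.275, -0.01, 0.02, -17.7, 0],
    [-0.275, -0.01, 0.05, -17.7, 0],
    [-0.275, -0.01, 0.07, -17.7, 0],
    [-0.275, -0.01, 0.081, -17.7, 0],
    [-0.275, -0.01, 0.081, -17.7, 0],
    [-0.275, -0.01, 0.081, -17.7, 0],
  ],
)

```text
t: 6.62
eef_pos: [432.2, -42.8, 246.7]
tcp_rot: [3.141, 0.0, 1.45]
ft_force: [-0.6, -0.0, -1.5]
opening: 0.275
grip_force: 30.0
```

```bash
python3 - <<'E'
from h import *
im,d,K,D,M=cam('scene')
im2,d2,*_=cam('wrist'); save('crate1.png',np.hstack([cv2.resize(im[170:290,220:340],(400,400),interpolation=2),cv2.resize(im2[80:380,170:470],(400,400))]))
go([432,-42.8,75],83.1)
E
```

```text
shift [-0.0, -0.0001, 0.0008] turn -0.03 t 6.72 F [ 0.3  0.3 -0.9] op 0.281 grip 30.0
```

View pics/crate1.png

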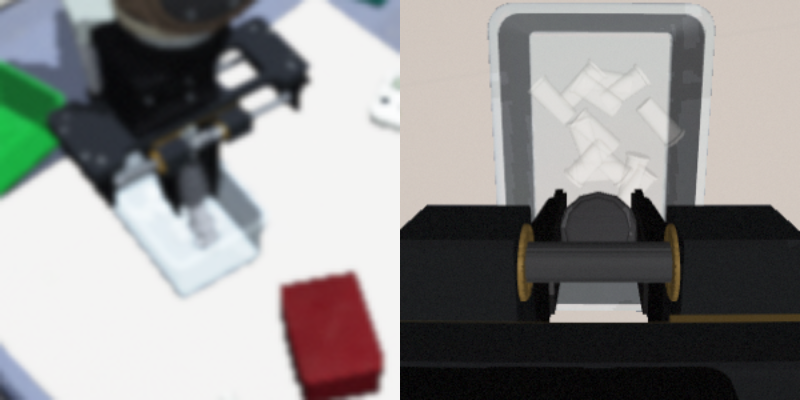

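Request:
carry_out(
  series=[
    [0, 0, 0, 0, 0.35],
    [0, 0, 0, 0, 0.42],
    [0, 0, 0, 0, 0.42],
    [0, 0, 0, 0, 0.42],
    [0, 0, -0.03, 0, 0.42],
    [0, 0, -0.08, 0, 0.5],
    [0, 0, -0.14, 0, 1],
    [0, 0, -0.14, 0, 1],
  ],
)

```text
t: 7.72
eef_pos: [432.1, -42.8, 389.7]
tcp_rot: [3.134, 0.001, 1.45]
ft_force: [-0.2, -0.8, 0.2]
opening: 0.656
grip_force: 0.0
```

```bash
python3 - <<'E'
from h import *
im2,d2,*_=cam('wrist'); im,d,K,D,M=cam('top');W=pts(d,K,D,M)
save('crate2.png',np.hstack([cv2.resize(im[160:300,270:470],(571,400),interpolation=2),cv2.resize(im2[0:300,220:400],(220,400))]))
Z=np.nan_to_num(W[...,2])
lab=dict(slide=((383,193),(35,60)),cover=((367,245),(28,50)),carton=((421,244),(20,36)))
for n,(c,(lo,hi)) in lab.items():
    m=((Z>lo)&(Z<hi)).astype(np.uint8);m[:, :c[0]-24]=0;m[:,c[0]+24:]=0;m[:c[1]-24]=0;m[c[1]+24:]=0
    if n=='carton': m[cv2.cvtColor(im,cv2.COLOR_RGB2HSV)[...,1]>200]=0
    k,l,st,_=cv2.connectedComponentsWithStats(m);i=l[c[1],c[0]];q=W[l==i]
    print(n,st[i],cv2.minAreaRect(q[:,:2].astype(np.float32)),np.median(q,0).round(1))
E
```

```text
slide [365 180  36  26 726] ((598.0001831054688, -242.3668975830078), (66.01995849609375, 100.39828491210938), 8.70650577545166) [ 597.3 -241.8   47.6]
cover [349 230  34  31 620] ((440.57342529296875, -188.03726196289062), (88.18118286132812, 63.01913070678711), 60.40495300292969) [ 439.6 -187.5   39.3]
carton [408 233  27  24 448] ((439.4923095703125, -357.1528015136719), (73.0910415649414, 56.60511016845703), 75.4988021850586) [ 438.2 -356.5   29.2]
```

View pics/crate2.png

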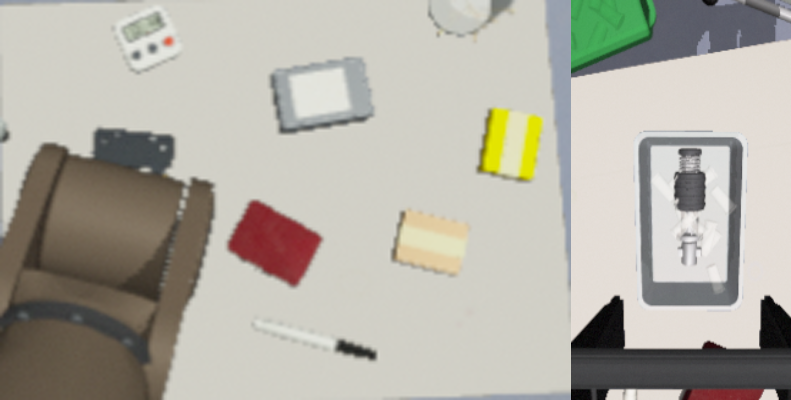

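```bash
python3 -c "
from h import *
go([598,-242.5,32],98.7)"
```

```text
shift [-0.1783, 0.1892, 0.1833] turn -15.63 t 7.83 F [-0.7 -0.   0.4] op 0.739 grip 0.0
```

Request:
carry_out(
  series=[
    [-0.05, 0.05, 0, -8, 1],
    [-0.1, 0.1, 0, -15.6, 1],
    [-0.14, 0.15, 0, -15.6, 1],
    [-0.178, 0.189, 0.02, -15.6, 1],
    [-0.178, 0.189, 0.08, -15.6, 1],
    [-0.178, 0.189, 0.12, -15.6, 1],
  ],
)

```text
t: 8.57
eef_pos: [597.7, -243.1, 261.0]
tcp_rot: [-3.137, -0.003, 1.721]
ft_force: [0.0, -0.8, -0.7]
opening: 0.997
grip_force: 0.0
```

```bash
python3 -c "
from h import *
go([598,-242.5,32],98.7)"
```

```text
shift [0.0005, 0.0003, 0.058] turn -0.1 t 8.57 F [ 0.  -0.8 -0.7] op 0.997 grip 0.0
```

Request:
carry_out(
  series=[
    [0, 0, 0.04, 0, 1],
    [0, 0, 0.063, 0, 1],
    [0, 0, 0.063, 0, 1],
    [0, 0, 0.063, 0, 0.5],
    [0, 0, 0.063, 0, 0.5],
    [0, 0, 0.063, 0, 0],
    [0, 0, 0.063, 0, 0],
    [0, 0, 0.063, 0, 0],
  ],
)

```text
t: 9.57
eef_pos: [598.2, -242.3, 203.8]
tcp_rot: [3.141, 0.001, 1.722]
ft_force: [-0.7, 1.4, 7.0]
opening: 0.691
grip_force: 30.0
```

```bash
python3 -c "
from h import *
go(rk(-52,0,75),65.5)"
```

```text
shift [0.4521, 0.0273, -0.0934] turn 33.16 t 9.57 F [-0.7  1.4  7. ] op 0.691 grip 30.0
```

Request:
carry_out(
  series=[
    [0, 0, -0.05, 0, 0],
    [0, 0, -0.1, 0, 0],
    [0.05, 0.003, -0.15, 6, 0],
    [0.11, 0.006, -0.17, 12, 0],
    [0.17, 0.01, -0.17, 20, 0],
    [0.23, 0.014, -0.17, 28, 0],
    [0.29, 0.018, -0.17, 33.2, 0],
    [0.35, 0.021, -0.17, 33.2, 0],
    [0.4, 0.024, -0.17, 33.2, 0],
    [0.43, 0.027, -0.17, 33.2, 0],
    [0.43, 0.027, -0.17, 33.2, 0],
  ],
)

```text
t: 10.95
eef_pos: [559.6, 188.6, 372.8]
tcp_rot: [-3.141, 0.0, 1.145]
ft_force: [0.0, -0.7, -3.2]
opening: 0.693
grip_force: 30.0
```

```bash
cat >> h.py <<'E'
HZ=np.array([np.cos(A),np.sin(A),0])
def start(xe,zb,L,h,off=0,gap=3): return rk(xe,0,zb+gap)+(L/2+off)*HZ+np.array([0,0,h])
E
python3 -c "
from h import *
s=start(-104,0,100,32);f=rk(-53,0,32);print(s,f,'d',(f-s)@HZ,(f-s)[2])
go(s,65.5)
im,d,*_=cam('wrist');save('w2.png',im)"
```

```text
[545.67310258 183.68244378 114.97122258] [549.1887171  191.39675578  87.70061706] d 8.477626729349414 -27.270605524712806
shift [-0.0102, -0.0106, 0.0869] turn 0.13 t 10.95 F [ 0.  -0.7 -3.2] op 0.693 grip 30.0
```

View pics/w2.png

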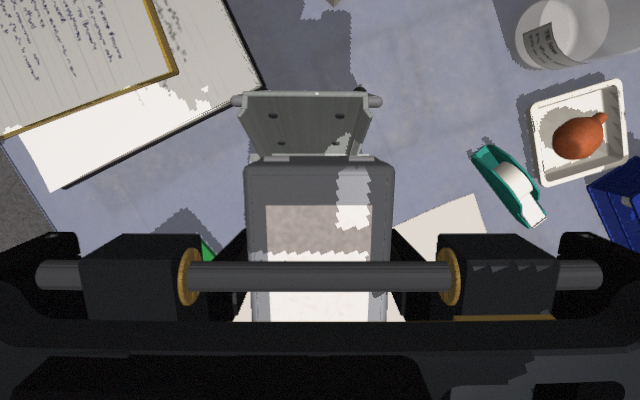

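Request:
carry_out(
  series=[
    [-0.01, -0.0106, 0, 0.1, 0],
    [-0.01, -0.0106, 0.04, 0.1, 0],
    [-0.01, -0.0106, 0.07, 0.1, 0],
    [-0.01, -0.0106, 0.08, 0.1, 0],
    [-0.01, -0.0106, 0.087, 0.1, 0],
    [-0.01, -0.0106, 0.087, 0.1, 0],
  ],
)

```text
t: 11.75
eef_pos: [546.3, 181.9, 286.6]
tcp_rot: [3.141, -0.0, 1.14]
ft_force: [-0.4, 0.4, -1.6]
opening: 0.693
grip_force: 30.0
```

```bash
python3 -c "
from h import *
go(start(-104,0,100,32),65.5)
print(h:=None)
for t in (0,5,10,15,20,25):
  a=np.radians(t);print(t,(50*np.cos(a)+32*np.sin(a)-50).round(2),(32*np.cos(a)-50*np.sin(a)-32).round(2))
"
```

```text
shift [0.0014, -0.0014, 0.0006] turn -0.16 t 11.75 F [-0.4  0.4 -1.6] op 0.693 grip 30.0
None
0 0.0 0.0
5 2.6 -4.48
10 4.8 -9.17
15 6.58 -14.03
20 7.93 -19.03
25 8.84 -24.13
```

Request:
carry_out(
  series=[
    [0.001, -0.0014, 0.003, 0, 0],
    [0.002, -0.0014, 0.0052, 0, 0],
    [0.0035, -0.0014, 0.0075, 0, 0],
    [0.005, -0.0014, 0.01, 0, 0],
    [0.006, -0.0014, 0.0125, 0, 0],
    [0.0065, -0.0014, 0.0145, 0, 0],
    [0.0065, -0.0014, 0.0145, 0, 0],
  ],
)

```text
t: 12.62
eef_pos: [548.2, 189.2, 272.9]
tcp_rot: [3.139, -0.003, 1.141]
ft_force: [1.4, 3.6, 3.8]
opening: 0.695
grip_force: 30.0
```

```bash
cat > box.py <<'E'
from h import *
def tilt(zlo,zhi):
    im,d,K,D,M=cam('wrist');W=pts(d,K,D,M);L=(W-O)@np.stack([RX,RY,RZ],1)
    m=(L[...,2]>zlo)&(L[...,2]<zhi)&(abs(L[...,1])<28)&(L[...,0]<-8)&(L[...,0]>-60)
    m[:int(0)]=0; q=L[m]; q=q[~np.isnan(q[:,0])]
    for _ in range(4):
        c=q.mean(0);n=np.linalg.svd(q-c,full_matrices=False)[2][2];n*=np.sign(n[2]);r=(q-c)@n;q=q[abs(r)<max(2*r.std(),1)]
    print('top face: rack-pitch deg',np.degrees(np.arctan2(n[0],n[2])).round(1),'roll',np.degrees(np.arctan2(n[1],n[2])).round(1),'c',c.round(1),len(q),'x range',np.percentile(q[:,0],[0.5,99.5]).round(1),'y',np.percentile(q[:,1],[.5,99.5]).round(1))
    return im,L
E
python3 -c "
from box import *
go(rk(-53,0,32),65.5);im,L=tilt(40,95)"
```

```text
shift [0.0024, -0.0, 0.0142] turn -0.12 t 12.62 F [1.4 3.6 3.8] op 0.695 grip 30.0
top face: rack-pitch deg -13.2 roll 0.1 c [-40.8   0.   66.9] 10012 x range [-59.9 -21.6] y [-27.7  27.7]
```

Request:
carry_out(
  series=[
    [0.001, 0, 0.002, 0, 0],
    [0.0015, 0, 0.004, 0, 0],
    [0.002, 0, 0.006, 0, 0],
    [0.0023, 0, 0.008, 0, 0],
    [0.0025, 0, 0.0105, 0, 0],
    [0.0025, 0, 0.013, 0, 0],
    [0.0025, 0, 0.014, 0, 0],
    [0.0025, 0, 0.014, 0, 0],
  ],
)

```text
t: 13.68
eef_pos: [549.3, 191.6, 258.8]
tcp_rot: [3.139, -0.003, 1.141]
ft_force: [3.4, 5.3, 4.9]
opening: 0.691
grip_force: 30.0
```

```bash
python3 -c "
from box import *
go(rk(-50,0,32),65.5);im,L=tilt(40,95)"
```

```text
shift [0.0025, -0.0001, 0.0014] turn -0.13 t 13.68 F [3.4 5.3 4.9] op 0.691 grip 30.0
top face: rack-pitch deg -1.5 roll 0.0 c [-32.9   0.   52. ] 10818 x range [-55.   -9.5] y [-27.7  27.7]
```

Request:
carry_out(
  series=[
    [0, 0, 0.0015, 0, 0],
    [0.0009, 0, 0.002, 0, 0],
    [0.0018, 0, 0.0024, 0, 0],
    [0.0027, 0, 0.0028, 0, 0],
    [0.0036, 0, 0.0033, 0, 0],
    [0.0036, 0, 0.0033, 0, 0],
  ],
)

```text
t: 14.48
eef_pos: [550.4, 194.4, 255.2]
tcp_rot: [3.141, -0.001, 1.141]
ft_force: [0.3, 1.5, 5.9]
opening: 0.693
grip_force: 30.0
```

```bash
python3 -c "
from box import *
go(rk(-50,0,32),65.5);im,L=tilt(40,95)"
```

```text
shift [-0.0005, 0.0002, -0.0022] turn -0.12 t 14.47 F [0.3 1.5 5.9] op 0.693 grip 30.0
top face: rack-pitch deg 0.5 roll -0.0 c [-30.2   0.   49.3] 10158 x range [-51.2  -8.3] y [-27.7  27.7]
```

Request:
carry_out(
  series=[
    [0.0009, 0, 0.0004, 0, 0],
    [0.0018, 0, 0.0008, 0, 0],
    [0.0027, 0, 0.0013, 0, 0],
    [0.0027, 0, 0.0013, 0, 0],
  ],
)

```text
t: 15.02
eef_pos: [551.5, 196.8, 254.0]
tcp_rot: [3.141, -0.001, 1.141]
ft_force: [-0.3, 0.8, 6.4]
opening: 0.693
grip_force: 30.0
```

```bash
python3 -c "
from box import *
go(rk(-50,0,32),65.5);im,L=tilt(40,95)"
```

```text
shift [-0.0032, 0.0002, -0.0035] turn -0.13 t 15.03 F [-0.3  0.8  6.4] op 0.693 grip 30.0
top face: rack-pitch deg 0.3 roll -0.1 c [-28.6   0.   49.3] 9499 x range [-48.2  -8.2] y [-27.7  27.7]
```

```bash
cat >> box.py <<'E'
def gap(L,zt):
    for y0 in (-20,-8,8,20):
        m=(abs(L[...,1]-y0)<6)&(abs(L[...,2]-zt)<3)&(L[...,0]>-60)&(L[...,0]<10)
        b=(abs(L[...,1]-y0)<6)&(L[...,2]>zt+8)&(L[...,2]<108)&(abs(L[...,0])<8)
        w=(abs(L[...,1]-y0)<6)&(L[...,2]<zt-4)&(L[...,2]>zt-40)&(abs(L[...,0])<12)
        print('y',y0,'front x',np.percentile(L[m][:,0],99).round(1) if m.sum() else None,'back x',np.median(L[b][:,0]).round(2) if b.sum() else None,'below',w.sum())
E
python3 -c "
from box import *
im,L=tilt(40,95);gap(L,49)"
```

```text
top face: rack-pitch deg 0.4 roll -0.1 c [-28.7  -0.1  49.3] 9549 x range [-48.2  -8.2] y [-27.7  27.7]
y -20 front x 0.3 back x 0.3 below 25
y -8 front x 0.4 back x 0.33 below 27
y 8 front x 0.4 back x 0.42 below 34
y 20 front x 0.6 back x 0.47 below 28
```

Request:
carry_out(
  series=[
    [0.0009, 0, 0.0004, 0, 0],
    [0.0018, 0, 0.0008, 0, 0],
    [0.0027, 0, 0.0013, 0, 0],
    [0.0036, 0, 0.0017, 0, 0],
    [0.0036, 0, 0.0017, 0, 0],
  ],
)

```text
t: 15.75
eef_pos: [552.3, 198.3, 253.4]
tcp_rot: [-3.141, 0.003, 1.141]
ft_force: [-10.9, -20.0, 26.9]
opening: 0.691
grip_force: 30.0
```

```bash
python3 -c "
from box import *
go(rk(-50,0,32),65.5);im,L=tilt(40,95);gap(L,49)"
```

```text
shift [-0.0048, 0.0001, -0.004] turn -0.11 t 15.75 F [-10.9 -20.   26.9] op 0.691 grip 30.0
top face: rack-pitch deg 0.6 roll -0.1 c [-28.1  -0.   49.2] 9203 x range [-47.   -8.2] y [-27.7  27.7]
y -20 front x 0.3 back x 0.28 below 3
y -8 front x 0.4 back x 0.34 below 2
y 8 front x 0.5 back x 0.42 below 3
y 20 front x 0.5 back x 0.48 below 5
```

Request:
carry_out(
  series=[
    [-0.001, 0, -0.001, 0, 0],
    [-0.001, 0, -0.001, 0, 0.8],
    [-0.001, 0, -0.001, 0, 1],
    [-0.001, 0, -0.001, 0, 1],
    [-0.001, 0, -0.03, 0, 1],
    [-0.001, 0, -0.09, 0, 1],
    [-0.001, 0, -0.15, 0, 1],
    [-0.001, 0, -0.15, 0, 1],
  ],
)

```text
t: 16.8
eef_pos: [552.5, 199.2, 405.7]
tcp_rot: [3.135, -0.005, 1.141]
ft_force: [-0.7, -0.9, 0.5]
opening: 1.002
grip_force: 0.0
```

```bash
python3 -c "
from box import *
im,L=tilt(40,60);gap(L,49)
go([440.5,-188,28],60.4); go([440.5,-188,28],150.4)"
```

```text
top face: rack-pitch deg 0.3 roll -0.2 c [-34.5  -0.1  49. ] 3005 x range [-59.5  -8.4] y [-27.7  27.6]
y -20 front x 0.2 back x 0.14 below 0
y -8 front x 0.2 back x 0.25 below 2
y 8 front x 0.3 back x 0.36 below 0
y 20 front x 0.4 back x 0.33 below 1
shift [-0.3985, 0.0597, 0.204] turn 4.98 t 16.85 F [ 1.1 -0.4 -0.7] op 1.0 grip 0.0
shift [-0.3985, 0.0597, 0.204] turn -85.02 t 16.85 F [ 1.1 -0.4 -0.7] op 1.0 grip 0.0
```

Request:
carry_out(
  series=[
    [-0.06, 0.009, 0, 2, 1],
    [-0.12, 0.018, 0, 5, 1],
    [-0.18, 0.027, 0, 5, 1],
    [-0.24, 0.036, 0, 5, 1],
    [-0.3, 0.045, 0, 5, 1],
    [-0.36, 0.054, 0.02, 5, 1],
    [-0.398, 0.06, 0.06, 5, 1],
    [-0.398, 0.06, 0.11, 5, 1],
    [-0.398, 0.06, 0.14, 5, 1],
    [-0.398, 0.06, 0.14, 5, 1],
  ],
)

```text
t: 18.1
eef_pos: [440.5, -187.6, 258.7]
tcp_rot: [-3.135, -0.0, 1.053]
ft_force: [0.2, 0.9, 0.5]
opening: 0.999
grip_force: 0.0
```

```bash
python3 -c "
from h import *
go([440.5,-188,28],60.4)"
```

```text
shift [-0.0004, 0.0002, 0.0597] turn -0.05 t 18.1 F [0.2 0.9 0.5] op 0.999 grip 0.0
```

Request:
carry_out(
  series=[
    [0, 0, 0.04, 0, 1],
    [0, 0, 0.062, 0, 1],
    [0, 0, 0.062, 0, 1],
    [0, 0, 0.062, 0, 0.5],
    [0, 0, 0.062, 0, 0.5],
    [0, 0, 0.062, 0, 0],
    [0, 0, 0.062, 0, 0],
    [0, 0, 0.062, 0, 0],
  ],
)

```text
t: 19.1
eef_pos: [441.2, -187.8, 199.8]
tcp_rot: [3.141, -0.0, 1.054]
ft_force: [0.4, 0.8, 6.6]
opening: 0.663
grip_force: 30.0
```

```bash
python3 -c "
from h import *
s=start(-90,48,88,28);print(s);go(s,65.5)
for t in (0,5,10,15,20,25):
  a=np.radians(t);print(t,(44*np.cos(a)+28*np.sin(a)-44).round(2),(28*np.cos(a)-44*np.sin(a)-28).round(2))
"
```

```text
[556.85903213 208.22772598 148.5573407 ]
shift [0.4014, -0.0953, -0.1198] turn -5.14 t 19.1 F [0.4 0.8 6.6] op 0.663 grip 30.0
0 0.0 0.0
5 2.27 -3.94
10 4.19 -8.07
15 5.75 -12.34
20 6.92 -16.74
25 7.71 -21.22
```

Request:
carry_out(
  series=[
    [0, 0, -0.05, 0, 0],
    [0, 0, -0.11, 0, 0],
    [0.05, -0.012, -0.17, -2, 0],
    [0.11, -0.026, -0.18, -5.1, 0],
    [0.17, -0.04, -0.18, -5.1, 0],
    [0.23, -0.055, -0.18, -5.1, 0],
    [0.29, -0.069, -0.18, -5.1, 0],
    [0.34, -0.081, -0.18, -5.1, 0],
    [0.38, -0.09, -0.18, -5.1, 0],
    [0.401, -0.0953, -0.18, -5.1, 0],
    [0.401, -0.0953, -0.16, -5.1, 0],
    [0.401, -0.0953, -0.14, -5.1, 0],
    [0.401, -0.0953, -0.13, -5.1, 0],
    [0.401, -0.0953, -0.12, -5.1, 0],
    [0.401, -0.0953, -0.12, -5.1, 0],
    [0.401, -0.0953, -0.12, -5.1, 0],
  ],
)

```text
t: 21.1
eef_pos: [556.6, 207.8, 319.8]
tcp_rot: [3.141, -0.0, 1.142]
ft_force: [-0.8, 0.5, -1.6]
opening: 0.659
grip_force: 30.0
```

```bash
python3 -c "
from box import *
go(start(-90,48,88,28),65.5);im,L=tilt(80,140)"
```

```text
shift [0.0005, 0.0, 0.0002] turn -0.04 t 21.1 F [-0.8  0.5 -1.6] op 0.659 grip 30.0
top face: rack-pitch deg -24.9 roll -0.0 c [-44.2   0.  116.3] 8347 x range [-59.6 -29.3] y [-27.7  27.7]
```

Request:
carry_out(
  series=[
    [0.0015, 0, 0.003, 0, 0],
    [0.0027, 0, 0.005, 0, 0],
    [0.004, 0, 0.008, 0, 0],
    [0.0053, 0, 0.011, 0, 0],
    [0.0064, 0, 0.014, 0, 0],
    [0.0072, 0, 0.017, 0, 0],
    [0.0078, 0, 0.02, 0, 0],
    [0.0082, 0, 0.0225, 0, 0],
    [0.0082, 0, 0.0245, 0, 0],
    [0.0082, 0, 0.0255, 0, 0],
    [0.0082, 0, 0.0255, 0, 0],
  ],
)

```text
t: 22.52
eef_pos: [560.3, 216.0, 294.8]
tcp_rot: [3.14, -0.002, 1.142]
ft_force: [0.8, 5.0, 5.2]
opening: 0.659
grip_force: 30.0
```

```bash
python3 -c "
from box import *
go(rk(-44,0,76),65.5);im,L=tilt(80,140);gap(L,89)"
```

```text
shift [-0.0002, 0.0001, 0.0001] turn -0.04 t 22.52 F [0.8 5.  5.2] op 0.659 grip 30.0
top face: rack-pitch deg -2.6 roll -0.1 c [-27.4  -0.1  91.3] 8736 x range [-46.1  -8.2] y [-27.7  27.7]
y -20 front x 0.4 back x 0.19 below 94
y -8 front x 0.4 back x 0.29 below 119
y 8 front x 0.5 back x 0.33 below 122
y 20 front x 0.5 back x 0.4 below 88
```

Request:
carry_out(
  series=[
    [0, 0, 0.0012, 0, 0],
    [0.0005, 0, 0.0023, 0, 0],
    [0.0014, 0, 0.0028, 0, 0],
    [0.0023, 0, 0.0032, 0, 0],
    [0.0032, 0, 0.0036, 0, 0],
    [0.0032, 0, 0.0036, 0, 0],
  ],
)

```text
t: 23.32
eef_pos: [561.5, 218.5, 291.2]
tcp_rot: [3.14, -0.001, 1.143]
ft_force: [-0.3, 1.7, 7.2]
opening: 0.657
grip_force: 30.0
```

```bash
python3 -c "
from box import *
go(rk(-44,0,76),65.5);im,L=tilt(80,140);gap(L,89)"
```

```text
shift [-0.003, 0.0001, -0.0036] turn -0.03 t 23.32 F [-0.3  1.7  7.2] op 0.657 grip 30.0
top face: rack-pitch deg -0.0 roll -0.1 c [-29.2  -0.   88.5] 8777 x range [-59.9  -8.2] y [-27.7  27.7]
y -20 front x 0.2 back x 0.21 below 0
y -8 front x 0.3 back x 0.27 below 0
y 8 front x 0.4 back x 0.32 below 0
y 20 front x 0.4 back x 0.43 below 0
```

Request:
carry_out(
  series=[
    [0.0009, 0, 0.0004, 0, 0],
    [0.0018, 0, 0.0008, 0, 0],
    [0.0027, 0, 0.0013, 0, 0],
    [0.0027, 0, 0.0013, 0, 0],
  ],
)

```text
t: 23.88
eef_pos: [561.9, 219.4, 291.0]
tcp_rot: [3.141, 0.003, 1.143]
ft_force: [-11.0, -17.6, 24.2]
opening: 0.663
grip_force: 30.0
```

```bash
python3 -c "
from box import *
go(rk(-44,0,76),65.5);im,L=tilt(80,140);gap(L,89)"
```

```text
shift [-0.004, 0.0, -0.0037] turn -0.02 t 23.88 F [-11.  -17.6  24.2] op 0.663 grip 30.0
top face: rack-pitch deg 0.0 roll -0.0 c [-29.3   0.1  88.5] 8802 x range [-59.9  -8.2] y [-27.7  27.7]
y -20 front x 0.2 back x 0.23 below 0
y -8 front x 0.3 back x 0.27 below 0
y 8 front x 0.5 back x 0.35 below 0
y 20 front x 0.5 back x 0.38 below 0
```

Contact with the backstop. Release and retreat.

Request:
carry_out(
  series=[
    [-0.001, 0, -0.001, 0, 0],
    [-0.001, 0, -0.001, 0, 0.8],
    [-0.001, 0, -0.001, 0, 1],
    [-0.001, 0, -0.001, 0, 1],
    [-0.001, 0, -0.03, 0, 1],
    [-0.001, 0, -0.08, 0, 1],
    [-0.001, 0, -0.13, 0, 1],
    [-0.001, 0, -0.13, 0, 1],
  ],
)

```text
t: 24.92
eef_pos: [562.0, 220.0, 422.6]
tcp_rot: [3.137, -0.004, 1.143]
ft_force: [0.4, 0.7, -0.3]
opening: 0.999
grip_force: 0.0
```

```bash
python3 -c "
from box import *
im,L=tilt(80,98);gap(L,88.5)
go([439.5,-357,25],75.5)"
```

```text
top face: rack-pitch deg -0.0 roll -0.1 c [-34.8   0.1  88.3] 3422 x range [-59.8  -8.6] y [-27.6  27.7]
y -20 front x 0.2 back x 0.11 below 0
y -8 front x 0.3 back x 0.22 below 0
y 8 front x 0.3 back x 0.18 below 0
y 20 front x 0.3 back x 0.22 below 0
shift [-0.5756, 0.1282, 0.2241] turn -10.03 t 24.98 F [-0.1  0.1 -1. ] op 0.998 grip 0.0
```

Request:
carry_out(
  series=[
    [-0.06, 0.013, 0, -2, 1],
    [-0.12, 0.027, 0, -6, 1],
    [-0.18, 0.04, 0, -10, 1],
    [-0.24, 0.053, 0, -10, 1],
    [-0.3, 0.067, 0, -10, 1],
    [-0.36, 0.08, 0, -10, 1],
    [-0.42, 0.093, 0, -10, 1],
    [-0.48, 0.107, 0.02, -10, 1],
    [-0.54, 0.12, 0.05, -10, 1],
    [-0.583, 0.128, 0.1, -10, 1],
    [-0.583, 0.128, 0.15, -10, 1],
    [-0.583, 0.128, 0.16, -10, 1],
    [-0.583, 0.128, 0.16, -10, 1],
  ],
)

```text
t: 26.6
eef_pos: [436.6, -363.3, 258.8]
tcp_rot: [-3.14, -0.001, 1.318]
ft_force: [0.4, 0.4, 0.2]
opening: 1.002
grip_force: 0.0
```

```bash
python3 -c "
from h import *
go([437.5,-364.7,25],75.5)"
```

```text
shift [-0.0012, 0.0012, 0.0628] turn -0.01 t 26.6 F [0.4 0.4 0.2] op 1.002 grip 0.0
```

Request:
carry_out(
  series=[
    [-0.001, 0.001, 0.04, 0, 1],
    [-0.001, 0.001, 0.063, 0, 1],
    [-0.001, 0.001, 0.063, 0, 1],
    [-0.001, 0.001, 0.063, 0, 0.5],
    [-0.001, 0.001, 0.063, 0, 0.5],
    [-0.001, 0.001, 0.063, 0, 0],
    [-0.001, 0.001, 0.063, 0, 0],
    [-0.001, 0.001, 0.063, 0, 0],
  ],
)

```text
t: 27.6
eef_pos: [437.1, -365.0, 196.1]
tcp_rot: [3.141, 0.0, 1.317]
ft_force: [-0.0, 0.4, 3.9]
opening: 0.589
grip_force: 30.0
```

```bash
python3 -c "
from h import *
s=start(-73,88,70,25,-8);print(s);go(s,65.5)
for t in (0,5,10,15,20,25):
  a=np.radians(t);print(t,(27*np.cos(a)+25*np.sin(a)-27).round(2),(25*np.cos(a)-27*np.sin(a)-25).round(2))
"
```

```text
[563.20879965 222.16101916 174.62514173]
shift [0.6, -0.0254, -0.1495] turn 9.96 t 27.6 F [-0.   0.4  3.9] op 0.589 grip 30.0
0 0.0 0.0
5 2.08 -2.45
10 3.93 -5.07
15 5.55 -7.84
20 6.92 -10.74
25 8.04 -13.75
```

Request:
carry_out(
  series=[
    [0, 0, -0.05, 0, 0],
    [0, 0, -0.11, 0, 0],
    [0.05, -0.002, -0.17, 2, 0],
    [0.11, -0.004, -0.2, 6, 0],
    [0.17, -0.007, -0.2, 10, 0],
    [0.23, -0.01, -0.2, 10, 0],
    [0.29, -0.012, -0.2, 10, 0],
    [0.35, -0.015, -0.2, 10, 0],
    [0.41, -0.017, -0.2, 10, 0],
    [0.47, -0.02, -0.2, 10, 0],
    [0.52, -0.022, -0.2, 10, 0],
    [0.56, -0.024, -0.2, 10, 0],
    [0.59, -0.0254, -0.2, 10, 0],
    [0.6, -0.0254, -0.19, 10, 0],
    [0.6, -0.0254, -0.175, 10, 0],
    [0.6, -0.0254, -0.16, 10, 0],
    [0.6, -0.0254, -0.15, 10, 0],
    [0.6, -0.0254, -0.15, 10, 0],
    [0.6, -0.0254, -0.15, 10, 0],
  ],
)

```text
t: 29.98
eef_pos: [563.2, 222.0, 346.3]
tcp_rot: [3.141, -0.001, 1.142]
ft_force: [0.5, -0.9, -0.4]
opening: 0.589
grip_force: 30.0
```

```bash
python3 -c "
from box import *
go(start(-73,88,70,25,-8),65.5);im,L=tilt(110,170)"
```

```text
shift [0.0002, -0.0001, 0.0007] turn -0.06 t 29.98 F [ 0.5 -0.9 -0.4] op 0.589 grip 30.0
top face: rack-pitch deg -25.2 roll -0.0 c [-41.    0.2 140.2] 9073 x range [-59.6 -23.4] y [-27.4  27.7]
```

Request:
carry_out(
  series=[
    [0.0015, 0, 0.003, 0, 0],
    [0.0028, 0, 0.0045, 0, 0],
    [0.004, 0, 0.006, 0, 0],
    [0.0052, 0, 0.0075, 0, 0],
    [0.0062, 0, 0.009, 0, 0],
    [0.0071, 0, 0.0105, 0, 0],
    [0.0079, 0, 0.012, 0, 0],
    [0.0086, 0, 0.0135, 0, 0],
    [0.0092, 0, 0.015, 0, 0],
    [0.0096, 0, 0.0165, 0, 0],
    [0.0098, 0, 0.0175, 0, 0],
    [0.0098, 0, 0.0175, 0, 0],
  ],
)

```text
t: 31.52
eef_pos: [567.0, 230.9, 332.9]
tcp_rot: [3.138, -0.002, 1.143]
ft_force: [-12.2, -7.7, 38.8]
opening: 0.588
grip_force: 30.0
```

```bash
python3 -c "
from box import *
go(rk(-43,0,113),65.5);im,L=tilt(110,170);gap(L,118)"
```

```text
shift [-0.0, 0.0002, 0.005] turn -0.03 t 31.52 F [-12.2  -7.7  38.8] op 0.588 grip 30.0
top face: rack-pitch deg -17.0 roll 0.1 c [-27.7   0.  131.1] 9068 x range [-47.3  -8.3] y [-27.6  27.6]
y -20 front x None back x None below 210
y -8 front x None back x None below 209
y 8 front x None back x None below 210
y 20 front x None back x None below 214
```

Request:
carry_out(
  series=[
    [-0.002, 0, -0.003, 0, 0],
    [-0.005, 0, -0.004, 0, 0],
    [-0.008, 0, -0.004, 0, 0],
    [-0.008, 0, -0.004, 0, 0],
  ],
)

```text
t: 32.08
eef_pos: [564.7, 225.9, 335.4]
tcp_rot: [3.136, -0.009, 1.142]
ft_force: [4.5, 19.3, 14.7]
opening: 0.587
grip_force: 30.0
```

```bash
python3 -c "
from box import *
go(rk(-43,0,113),65.5);im,L=tilt(110,170)
for y0 in(-20,0,20):
  m=(abs(L[...,1]-y0)<8)&(L[...,2]>90)&(L[...,2]<170)&(abs(L[...,0])<30); q=L[m]
  for x in range(-26,14,3):
    k=q[abs(q[:,0]-x)<1.5]
    print((x,k[:,2].min().round(0),k[:,2].max().round(0)) if len(k) else x,end=' ')
  print()
save('w3.png',im)"
```

```text
shift [0.0054, 0.0002, 0.0075] turn -0.08 t 32.08 F [ 4.5 19.3 14.7] op 0.587 grip 30.0
top face: rack-pitch deg -17.2 roll 0.2 c [-32.2  -0.2 132. ] 9322 x range [-52.3 -12.4] y [-27.7  27.3]
(-26, np.float64(132.0), np.float64(136.0)) (-23, np.float64(133.0), np.float64(137.0)) (-20, np.float64(134.0), np.float64(138.0)) (-17, np.float64(135.0), np.float64(138.0)) (-14, np.float64(136.0), np.float64(139.0)) (-11, np.float64(136.0), np.float64(137.0)) (-8, np.float64(123.0), np.float64(127.0)) -5 -2 (1, np.float64(97.0), np.float64(114.0)) (4, np.float64(111.0), np.float64(113.0)) 7 (10, np.float64(92.0), np.float64(95.0)) (13, np.float64(92.0), np.float64(92.0)) 
(-26, np.float64(132.0), np.float64(136.0)) (-23, np.float64(134.0), np.float64(137.0)) (-20, np.float64(134.0), np.float64(138.0)) (-17, np.float64(134.0), np.float64(139.0)) (-14, np.float64(136.0), np.float64(140.0)) (-11, np.float64(137.0), np.float64(139.0)) -8 -5 -2 (1, np.float64(97.0), np.float64(114.0)) (4, np.float64(111.0), np.float64(113.0)) 7 (10, np.float64(92.0), np.float64(96.0)) (13, np.float64(91.0), np.float64(92.0)) 
(-26, np.float64(132.0), np.float64(135.0)) (-23, np.float64(133.0), np.float64(137.0)) (-20, np.float64(134.0), np.float64(138.0)) (-17, np.float64(134.0), np.float64(139.0)) (-14, np.float64(135.0), np.float64(139.0)) (-11, np.float64(136.0), np.float64(138.0)) (-8, np.float64(122.0), np.float64(127.0)) -5 -2 (1, np.float64(95.0), np.float64(114.0)) (4, np.float64(111.0), np.float64(113.0)) 7 (10, np.float64(93.0), np.float64(95.0)) (13, np.float64(92.0), np.float64(92.0))
```

View pics/w3.png

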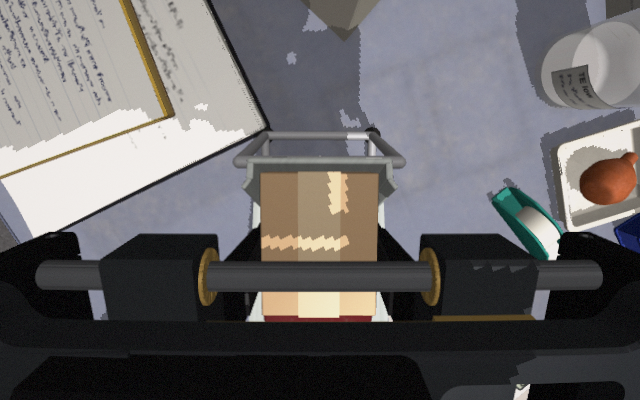

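Request:
carry_out(
  series=[
    [0, 0, -0.003, 0, 0],
    [0, 0, -0.006, 0, 0],
    [0, 0, -0.01, 0, 0],
    [0, 0, -0.01, 0, 0],
  ],
)

```text
t: 32.62
eef_pos: [563.9, 223.7, 342.5]
tcp_rot: [3.142, -0.0, 1.142]
ft_force: [0.4, 0.2, -0.6]
opening: 0.588
grip_force: 30.0
```

```bash
python3 -c "
from box import *
go(rk(-43,0,113),65.5);im,L=tilt(110,170)
y=abs(L[...,1])<25
m=y&(abs(L[...,0]+15)<45);q=L[m]
for x in range(-30,10,4):
    k=q[abs(q[:,0]-x)<2]; print((x,k[:,2].min().round(0),k[:,2].max().round(0)) if len(k) else x,end=' ')
im2,d2,K,D,M=cam('scene');V=(pts(d2,K,D,M)-O)@np.stack([RX,RY,RZ],1)
hsv=cv2.cvtColor(im2,cv2.COLOR_RGB2HSV);r=((hsv[...,0]<8)|(hsv[...,0]>172))&(hsv[...,1]>140)&(abs(V[...,1])<40)&(abs(V[...,0]+50)<70)
print('\nred',r.sum(),np.percentile(V[r],[2,50,98],axis=0).round(1).tolist())
"
```

```text
shift [0.0078, 0.0, 0.0147] turn -0.05 t 32.62 F [ 0.4  0.2 -0.6] op 0.588 grip 30.0
top face: rack-pitch deg -16.8 roll -0.1 c [-38.7   0.3 136.6] 9336 x range [-58.8 -18.9] y [-27.2  27.7]
(-30, np.float64(137.0), np.float64(142.0)) (-26, np.float64(138.0), np.float64(142.0)) (-22, np.float64(139.0), np.float64(144.0)) (-18, np.float64(139.0), np.float64(144.0)) (-14, np.float64(129.0), np.float64(131.0)) -10 -6 (-2, np.float64(86.0), np.float64(112.0)) (2, np.float64(86.0), np.float64(114.0)) (6, np.float64(111.0), np.float64(111.0)) 
red 285 [[-91.5, -23.4, 54.3], [-87.0, 4.5, 73.6], [-62.2, 30.4, 89.0]]
```

Request:
carry_out(
  series=[
    [-0.003, 0, 0.002, 0, 0],
    [-0.0039, 0, 0.0037, 0, 0],
    [-0.0033, 0, 0.005, 0, 0],
    [-0.0024, 0, 0.0063, 0, 0],
    [-0.0015, 0, 0.0076, 0, 0],
    [-0.0008, 0, 0.0088, 0, 0],
    [-0.0008, 0, 0.0088, 0, 0],
  ],
)

```text
t: 33.6
eef_pos: [563.7, 223.2, 334.8]
tcp_rot: [3.14, -0.001, 1.143]
ft_force: [0.1, 0.3, 9.8]
opening: 0.59
grip_force: 30.0
```

```bash
cat > chk.py <<'E'
from box import *
go(rk(-43,0,113),65.5);im,L=tilt(105,170)
y=abs(L[...,1])<25
q=L[y&(abs(L[...,0]+15)<45)]
for x in range(-30,10,4):
    k=q[abs(q[:,0]-x)<2]; print((x,int(k[:,2].min()),int(k[:,2].max())) if len(k) else x,end=' ')
E
python3 chk.py
```

```text
shift [0.0083, -0.0, 0.007] turn -0.03 t 33.6 F [0.1 0.3 9.8] op 0.59 grip 30.0
top face: rack-pitch deg -13.9 roll 0.1 c [-3.560e+01  1.000e-01  1.291e+02] 9280 x range [-55.8 -15.4] y [-27.5  27.7]
(-30, 128, 132) (-26, 129, 133) (-22, 129, 135) (-18, 131, 135) (-14, 131, 136) -10 -6 (-2, 86, 112) (2, 84, 114) (6, 110, 110)
```

Request:
carry_out(
  series=[
    [0.0005, 0, 0.0013, 0, 0],
    [0.001, 0, 0.0027, 0, 0],
    [0.0014, 0, 0.004, 0, 0],
    [0.0017, 0, 0.0053, 0, 0],
    [0.0018, 0, 0.0067, 0, 0],
    [0.0018, 0, 0.0067, 0, 0],
  ],
)

```text
t: 34.4
eef_pos: [564.6, 225.1, 328.3]
tcp_rot: [3.139, -0.002, 1.143]
ft_force: [-0.1, 2.6, 10.5]
opening: 0.586
grip_force: 30.0
```

```bash
python3 chk.py
```

```text
shift [0.0063, -0.0, 0.0004] turn -0.04 t 34.4 F [-0.1  2.6 10.5] op 0.586 grip 30.0
top face: rack-pitch deg -5.8 roll 0.0 c [-30.8   0.  123. ] 9200 x range [-51.1  -9.7] y [-27.5  27.6]
(-30, 120, 125) (-26, 121, 125) (-22, 122, 126) (-18, 122, 126) (-14, 122, 126) (-10, 123, 126) -6 (-2, 90, 112) (2, 87, 114) (6, 110, 111)
```

Request:
carry_out(
  series=[
    [0.0003, 0, 0.0012, 0, 0],
    [0.0006, 0, 0.0024, 0, 0],
    [0.001, 0, 0.0036, 0, 0],
    [0.0014, 0, 0.0045, 0, 0],
    [0.0014, 0, 0.0045, 0, 0],
  ],
)

```text
t: 35.08
eef_pos: [565.2, 226.1, 325.8]
tcp_rot: [3.138, -0.003, 1.143]
ft_force: [-2.8, -1.8, 28.9]
opening: 0.589
grip_force: 37.0
```

```bash
python3 chk.py
```

```text
shift [0.0051, -0.0001, -0.0021] turn -0.03 t 35.08 F [-2.8 -1.8 28.9] op 0.589 grip 37.0
top face: rack-pitch deg -3.1 roll 0.1 c [-2.890e+01 -1.000e-01  1.209e+02] 9020 x range [-48.9  -8.2] y [-27.7  27.4]
(-30, 119, 122) (-26, 119, 123) (-22, 119, 123) (-18, 119, 123) (-14, 119, 123) (-10, 120, 123) (-6, 120, 123) (-2, 96, 112) (2, 93, 114) (6, 110, 111)
```

Request:
carry_out(
  series=[
    [0, 0, -0.003, 0, 0],
    [0.0009, 0, -0.0026, 0, 0],
    [0.0018, 0, -0.0022, 0, 0],
    [0.0027, 0, -0.0017, 0, 0],
    [0.0036, 0, -0.0013, 0, 0],
    [0.0036, 0, -0.0013, 0, 0],
  ],
)

```text
t: 35.88
eef_pos: [566.6, 229.3, 324.7]
tcp_rot: [3.14, -0.001, 1.143]
ft_force: [0.2, -2.2, 12.6]
opening: 0.588
grip_force: 35.8
```

```bash
python3 chk.py
```

```text
shift [0.0016, -0.0002, -0.0032] turn -0.03 t 35.88 F [ 0.2 -2.2 12.6] op 0.588 grip 35.8
top face: rack-pitch deg -3.1 roll -0.0 c [-27.2  -0.  121.1] 8386 x range [-45.6  -8.3] y [-27.6  27.6]
(-30, 118, 123) (-26, 119, 122) (-22, 119, 123) (-18, 119, 123) (-14, 120, 123) (-10, 120, 124) (-6, 120, 124) (-2, 108, 122) (2, 106, 113) (6, 109, 111)
```

Request:
carry_out(
  series=[
    [0.0009, 0, 0, 0, 0],
    [0.0018, 0, 0.0004, 0, 0],
    [0.0027, 0, 0.0008, 0, 0],
    [0.0027, 0, 0.0008, 0, 0],
  ],
)

```text
t: 36.42
eef_pos: [567.6, 231.6, 323.7]
tcp_rot: [3.14, -0.0, 1.143]
ft_force: [-0.3, -2.2, 10.5]
opening: 0.59
grip_force: 34.6
```

```bash
python3 chk.py
```

```text
shift [-0.001, -0.0001, -0.0042] turn -0.04 t 36.42 F [-0.3 -2.2 10.5] op 0.59 grip 34.6
top face: rack-pitch deg -3.0 roll -0.0 c [-28.3   0.2 121. ] 8433 x range [-59.8  -8.2] y [-27.5  27.6]
(-30, 118, 122) (-26, 119, 122) (-22, 119, 123) (-18, 119, 123) (-14, 119, 124) (-10, 120, 123) (-6, 119, 124) (-2, 120, 124) (2, 110, 114) (6, 109, 111)
```

Request:
carry_out(
  series=[
    [0, 0, -0.001, 0, 0.7],
    [0, 0, -0.001, 0, 1],
    [0, 0, -0.001, 0, 1],
    [0, 0, -0.001, 0, 1],
    [0, 0, -0.03, 0, 1],
    [0, 0, -0.08, 0, 1],
    [0, 0, -0.12, 0, 1],
    [0, 0, -0.12, 0, 1],
    [0, 0, -0.12, 0, 1],
  ],
)

```text
t: 37.6
eef_pos: [567.2, 231.7, 442.0]
tcp_rot: [-3.141, 0.001, 1.142]
ft_force: [0.4, -0.6, -0.6]
opening: 0.999
grip_force: 0.0
```

```bash
cat > fin.py <<'E'
from box import *
go(rk(-43,0,113),65.5);im,L=tilt(105,135)
q=L[(abs(L[...,1])<25)&(abs(L[...,0]+15)<85)]
for x in range(-105,10,2):
    k=q[abs(q[:,0]-x)<1]; print((x,int(np.median(k[:,2]))) if len(k) else x,end=' ')
q=L[(abs(L[...,2]-118)<4)&(L[...,0]>-70)&(L[...,0]<-15)&(abs(L[...,1])<45)];print('\nyrange',np.percentile(q[:,1],[.5,99.5]))
E
python3 fin.py; python3 - <<'E'
from box import *
im2,d2,K,D,M=cam('scene');V=(pts(d2,K,D,M)-O)@np.stack([RX,RY,RZ],1)
save('fin.png',cv2.resize(im2[100:200,210:320],None,fx=5,fy=5,interpolation=2))
E
```

```text
shift [-0.0009, 0.0003, 0.1142] turn -0.04 t 37.6 F [ 0.4 -0.6 -0.6] op 0.999 grip 0.0
top face: rack-pitch deg -0.1 roll -0.1 c [-34.4   0.2 118.3] 3604 x range [-59.6  -8.2] y [-27.4  27.8]
-105 -103 -101 (-99, 297) (-97, 297) (-95, 296) (-93, 294) (-91, 48) (-89, 48) (-87, 85) (-85, 88) (-83, 88) (-81, 88) (-79, 88) (-77, 88) (-75, 88) (-73, 88) (-71, 88) (-69, 114) (-67, 118) (-65, 118) (-63, 118) (-61, 118) (-59, 118) (-57, 118) (-55, 118) (-53, 118) (-51, 118) (-49, 118) (-47, 118) (-45, 118) (-43, 118) (-41, 118) (-39, 118) (-37, 118) (-35, 118) (-33, 118) (-31, 118) (-29, 118) (-27, 118) (-25, 118) (-23, 118) (-21, 118) (-19, 118) (-17, 118) (-15, 118) (-13, 118) (-11, 118) (-9, 118) (-7, 118) (-5, 118) (-3, 118) (-1, 118) (1, 117) (3, 112) 5 7 (9, 95) 
yrange [-27.37963833  27.8033842 ]
```

View pics/fin.png

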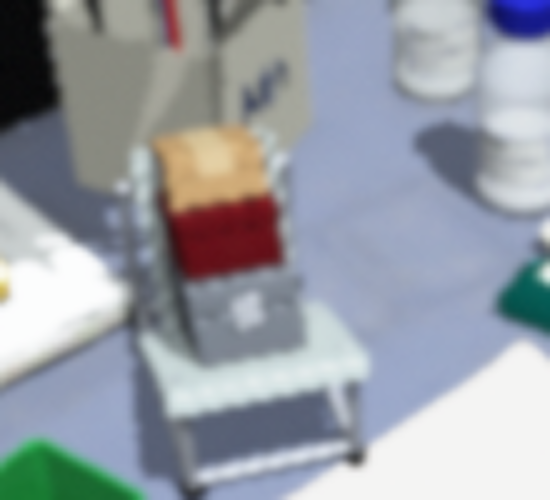

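```bash
python3 - <<'E'
from box import *
im2,d2,K,D,M=cam('scene');V=(pts(d2,K,D,M)-O)@np.stack([RX,RY,RZ],1)
for n,lo,hi in [('slide',8,40),('cover',56,80),('carton',96,112)]:
    m=(V[...,2]>lo)&(V[...,2]<hi)&(abs(V[...,1])<22)&(V[...,0]>-125)&(V[...,0]<-55);q=V[m]
    print(n,m.sum(),np.percentile(q[:,0],[10,50,90]).round(1),'yaw',np.degrees(np.polyfit(q[:,1],q[:,0],1)[0]).round(1) and np.degrees(np.arctan(np.polyfit(q[:,1],q[:,0],1)[0])).round(1))
env.job_done()
E
```

```text
slide 163 [-102.8  -99.9  -97.3] yaw -0.2
cover 126 [-89.6 -87.1 -84.6] yaw 0.4
carton 87 [-73.2 -70.6 -67.9] yaw 0.1
the job is handed in; nothing more can be done
```

The pin lies in the clear crate, all three boxes are stacked square and flat against the backstop, and the job was handed in at about 38 s; my last camera checks agree with this, but the judge's result was not shown to me.

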